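# Find the rocking corner of a jig foot and press its shim flat

### The arm

A 6-joint arm with a two-finger parallel gripper is mounted at the origin on the work surface. World frame = base frame: x ahead of the robot, y to its left, z up, the work surface at z = 0. Lengths are in mm, angles in degrees, forces in N, time in s.
With the tool pointing down it reaches from about 300 to 1000 mm from the base axis. Payload 5.1 kg.
Tool frame: the origin (TCP) lies midway between the tips of the shut fingers; the grasp point (between the pads) lies 19 mm behind it; z points along the fingers, y is the line along which they close (so a half turn about z gives the same grasp; the last joint's range is limited). The gripper opens to 95 mm and grips with 3 to 60 N. Pads are 20 mm wide; open, the fingers measure 119 mm over their backs; the gripper's body (75 mm by 180 mm) begins 59 mm behind the grasp point.
Start: joints at [64.366, 7.093, 94.555, -0, 78.352, -4.733], TCP at [231.915, 607.207, 214.656] pointing down, gripper open.
Joint ranges: [-149.61, 149.61], [-58.7, 133.49], [1.44, 155.28], [-77.14, 257.14], [18.33, 153.61], [-166.67, 166.67]. Speed limits (degrees/s): [147.25, 147.25, 180, 180, 180, 180].

### API

Orientations are given as [roll, pitch, yaw] about the fixed x, y, z axes, in that order (R = Rz(yaw) Ry(pitch) Rx(roll)).
In Python, from bench import ctrl gives the robot as it stands.
- The arm moves only by the tool send_rows, never from a script. Its argument "plan" is one flat list of numbers, 6 for each row, row after row: the shift along the tool's x, y, z in m, then the turn, a rotation vector about the tool's x, y, z in degrees. In form: [dx, dy, dz, wx, wy, wz, dx, dy, dz, wx, wy, wz, ...]. A call has 1 to 10 rows; each row shifts and turns the commanded pose from where the row before left it, along the tool's axes as they then stand; what a row does not reach is not made up. A row lasts 1/12 s, in which the tool goes at most 41.7 mm and 7.16 degrees, less where a joint would pass 70% of its speed; a pose out of reach is approached as far as the arm can. A call with a gripper value outside its range is refused whole. "claw" is the finger opening in m, from 0 to 0.0951, set as the call begins (left out, the last holds). The fingers move at their own pace and stop on an object; "grip_force" is the grip in N (left out, the last holds). Time passes only in rows, so rows that do not move let the fingers close. It gives the time, the measured TCP pose, the force, the opening and the grip force at its end, in the units of the state.
- ctrl.get_obs(): the state, without advancing time (a new reading comes with each control period).
- ctrl.get_image(name): name is "side" or "top"; returns the picture (384x512x3 uint8, red, green, blue); there is no depth.
- ctrl.camera_model(name): a dict with "vfov" (degrees; the focal length in pixels is half the picture's height over the tangent of half this angle, whatever the lens; pixels are square), "cx", "cy" (the principal point, pixels), "k1" (the pictures are not rectified: a ray, as slopes to the right and down, at radius r is drawn at 1 + k1 r^2 times it, then the intrinsics apply), "position" and "attitude" of the camera in the world. Camera axes: x right, y down, z forward; pixel columns grow to the right and rows downward; lengths in mm; the calibration is good to about 2 mm. A picture is of the moment at which its call begins. camera_model takes no time and is no camera call.
- ctrl.sign_off(): hands the job in; it is judged then, once.
The state is a dict: "t": time; "qpos": joint angles; "joint_velocities": joint speeds; "tau": joint torques, N m; "eef_pos": TCP position; "eef_rot": TCP orientation; "force": force on the tool from outside, world axes, zero at the start; "torque": the same for the moment, N m; "width": finger opening in mm; "grasp_force": force on a finger pad.
Only numpy, scipy, OpenCV 4.12 (cv2) and the standard library are available. Lean on these libraries where they do the work, as an engineer would, in place of code of your own. Each camera call takes 0.05 s, during which the arm holds its last target. There are 200 camera calls.

### The job

The three-cornered jig foot on the steel bed rocks, because the shim under one of its corners is bowed and springy. Feel for it by pressing down on the corners with a fingertip: two are firm, one gives. Press that corner down until its shim snaps flat and the corner stays down, then take the hand away; do not slam the foot, shove it out of place or lift it, and leave the pin, the clamp head and the spanner alone.

Things in the scene. Friction and masses are not known exactly. Their poses are not given: they have to be found in the camera images.
- foot: jig foot: loose three-cornered faded red steel plate, 8 mm thick, 2 kg, straight sides, corners rounded at 25 mm, outermost 125 mm from its middle. A yellow post socket 50 mm across stands 46 mm up from its middle. Origin: middle, at the underside of its pads, 18 mm below the plate's top. z up; x points away from corner a. It lies nearly level on packings on a steel bed 20 mm thick.
- corner_a (a point): point on the flat top face of the jig foot, straight above the pad that carries this corner: the place to press. z is the height of the plate's top there. Corner a: 100 mm towards -x of the foot's middle. The packings differ some mm in height, so the lean of the plate does not tell which shim is bowed; it may be any corner's. A firm corner yields less than 0.7 mm to 10 N.
- corner_b (a point): point on the flat top face of the jig foot, straight above the pad that carries this corner: the place to press. z is the height of the plate's top there. Corner b: 100 mm from the middle, 120 degrees clockwise from a seen from above (+x, +y). The springy corner, whichever it is, dips about 1.5 mm at 8 N and springs back.
- corner_c (a point): point on the flat top face of the jig foot, straight above the pad that carries this corner: the place to press. z is the height of the plate's top there. Corner c: 100 mm from the middle, 120 degrees counter-clockwise from a seen from above (+x, -y). At some 12 to 16 N of fingertip force the bowed shim snaps: that corner drops 6 mm in all and stays down under the foot's weight.
- bow (a joint): how far the bowed shim is squashed, in m: 0 with nothing on it, about 0.0016 under the resting foot, 0.008 when quite flat. It does not tell under which corner the shim lies, but it moves when that corner is pressed.
- pin_center (a point): bystander: locating pin of bare steel standing on the bed, 32 mm across its base and 52 mm tall; the point is half-way up.
- head_center (a point): bystander: orange clamp head with a grey jaw standing on the bed, 55 x 46 x 62 mm; the point is half-way up.
- spanner_grip (a point): bystander: steel spanner 190 mm long lying on the bed; the point is on its handle.

How it is judged:
By the outcome, as a careful person would: the job done as asked, in the order asked, and still so for the second after the job is handed in, with the robot touching nothing.
It also fails if it takes over 51 s, if anything falls off the work surface, if the arm or the gripper's body presses on something with over 40 N, if the wrist force passes 120 N, or if a joint passes its speed limit or range.

## Working session

There is one attempt and no reset: what is moved stays moved. The work goes in short steps, Python scripts to look and compute and a tool call to move; the robot and the scene stay as the last step left them, time stands still between calls to the robot, and variables do not carry over. Pictures are saved under pics/ and viewed, at most 10 in all, crops included, and the job is handed in when it is done.

Besides the shell and the picture viewer there is one more tool, called after "Request:" by a JSON object that holds its "api" and its "payload". send_rows: Moves the arm, as the interface text tells. Its arguments: {"type":"object","properties":{"plan":{"type":"array"},"claw":{"type":"number"},"grip_force":{"type":"number"}},"required":["plan"]}

```bash
mkdir -p pics
python3 - <<'E'
from bench import ctrl
import cv2,numpy as np
ims=[]
for n in("top","side"):
    im=ctrl.get_image(n)[:,:,::-1]; cv2.imwrite(f"pics/{n}0.png",im); print(n,ctrl.camera_model(n))
o=ctrl.get_obs(); print(o)
E
```

```text
top {'vfov': 48.631625116464235, 'cx': 262.01640717925375, 'cy': 193.87000307065404, 'k1': 0.009064901839897012, 'position': array([451.40067764,  33.28084756, 940.43269766]), 'attitude': array([-172.44504197,    0.36545879,  -88.35456913])}
side {'vfov': 47.58342367757719, 'cx': 247.51175757401893, 'cy': 191.9412367368809, 'k1': 0.037517408410165994, 'position': array([ 166.24217068, -497.46554171,  635.7412143 ]), 'attitude': array([-128.41633301,    0.87294892,  -36.62885332])}
{'t': 0.1, 'qpos': array([ 6.43649585e+01,  7.12880130e+00,  9.46244901e+01, -1.08774690e-03,
        7.83533514e+01, -4.73460085e+00]), 'joint_velocities': array([ 4.52384175e-02, -1.04276361e-02, -2.45518837e-01,  7.34982435e-02,
       -6.69842146e-02, -1.98353164e-04]), 'tau': array([-2.95274640e-04, -4.18879294e+01, -3.61096716e+01,  7.77533907e-02,
        4.62152192e-02, -7.39363327e-05]), 'eef_pos': array([231.68710905, 606.68907305, 213.53903841]), 'eef_rot': array([-1.79893633e+02, -7.74102311e-03,  1.59099773e+02]), 'force': array([0.13403124, 0.3784623 , 0.69068072]), 'torque': array([-0.00206583, -0.01579077, -0.01721413]), 'grasp_force': 0.0, 'width': 95.1303041660438}
```

View pics/top0.png

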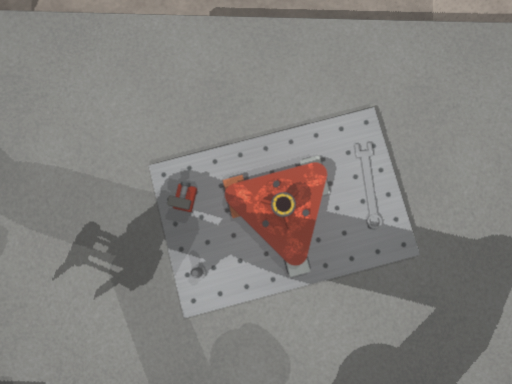

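View pics/side0.png

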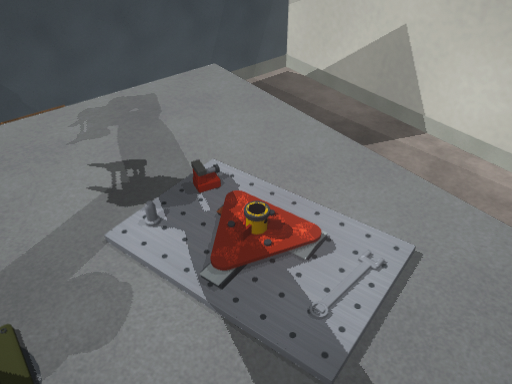

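```bash
cat > h.py <<'E'
import cv2,numpy as np
from scipy.spatial.transform import Rotation as R
def rays(m,px):
    f=192/np.tan(np.radians(m['vfov']/2))
    d=(np.asarray(px,float)-[m['cx'],m['cy']])/f; u=d.copy()
    for _ in range(8): u=d/(1+m['k1']*(u**2).sum(1,keepdims=True))
    return R.from_euler('xyz',m['attitude'],degrees=True).apply(np.c_[u,np.ones(len(u))])
def onplane(m,px,z):
    r=rays(m,px); p=m['position']; return (p+r*((z-p[2])/r[:,2])[:,None])[:,:2]
def foot(im):
    h=cv2.cvtColor(im,cv2.COLOR_RGB2HSV)
    k=(((h[...,0]<7)|(h[...,0]>174))&(h[...,1]>130)&(h[...,2]>50)).astype(np.uint8)
    k=cv2.morphologyEx(k,cv2.MORPH_OPEN,np.ones((3,3)))
    cs,_=cv2.findContours(k,cv2.RETR_EXTERNAL,cv2.CHAIN_APPROX_NONE)
    return max(cs,key=cv2.contourArea)[:,0]
E
python3 - <<'E'
from h import *
from bench import ctrl
vis=[]
for n in("top","side"):
    im=cv2.imread(f"pics/{n}0.png")[:,:,::-1].copy(); m=ctrl.camera_model(n); c=foot(im)
    for z in(40,46,52):
        P=onplane(m,c,z).astype(np.float32)
        a,t=cv2.minEnclosingTriangle(P[:,None]); t=t[:,0]; g=t.mean(0)
        print(n,z,'centre',g.round(1),'R',np.linalg.norm(t-g,axis=1).round(1),'corners',(g+(t-g)*2/3).round(1).tolist())
    cv2.drawContours(im,[c[:,None]],-1,(0,255,0),1); x,y,w,h=cv2.boundingRect(c)
    vis.append(cv2.resize(im[y-15:y+125,x-15:x+125],(400,400),interpolation=cv2.INTER_NEAREST))
    print(n,'bystanders z',{k:onplane(m,[q],zz).round(0).tolist() for k,q,zz in ([('head',(184,196),80),('pin',(196,271),70),('sp',(375,220),25)] if n=='top' else [('head',(206,165),80),('pin',(151,203),70)])})
cv2.imwrite('pics/c.png',np.hstack(vis)[:,:,::-1])
E
```

```text
top 40 centre [5.457e+02 1.000e-01] R [150.7 149.  151.8] corners [[618.0999755859375, -69.4000015258789], [450.70001220703125, -29.0], [568.2000122070312, 98.80000305175781]]
top 46 centre [5.45e+02 4.00e-01] R [148.  150.8 149.7] corners [[450.70001220703125, -28.600000381469727], [567.4000244140625, 98.4000015258789], [617.0, -68.69999694824219]]
top 52 centre [544.4   0.6] R [148.7 147.  149.8] corners [[615.9000244140625, -68.0], [450.70001220703125, -28.200000762939453], [566.5999755859375, 98.0]]
top bystanders z {'head': [[556.0, 201.0]], 'pin': [[406.0, 171.0]], 'sp': [[523.0, -202.0]]}
side 40 centre [552.2   7. ] R [155.5 155.5 156.6] corners [[627.4000244140625, -64.4000015258789], [453.0, -23.100000381469727], [576.2999877929688, 108.5999984741211]]
side 46 centre [548.3   1.9] R [153.9 153.9 155. ] corners [[622.7000122070312, -68.69999694824219], [450.20001220703125, -27.899999618530273], [572.2000122070312, 102.5]]
side 52 centre [544.5  -3.1] R [152.4 153.4 152.3] corners [[447.29998779296875, -32.70000076293945], [568.0, 96.4000015258789], [618.0999755859375, -73.0999984741211]]
side bystanders z {'head': [[562.0, 204.0]], 'pin': [[408.0, 171.0]]}
```

View pics/c.png

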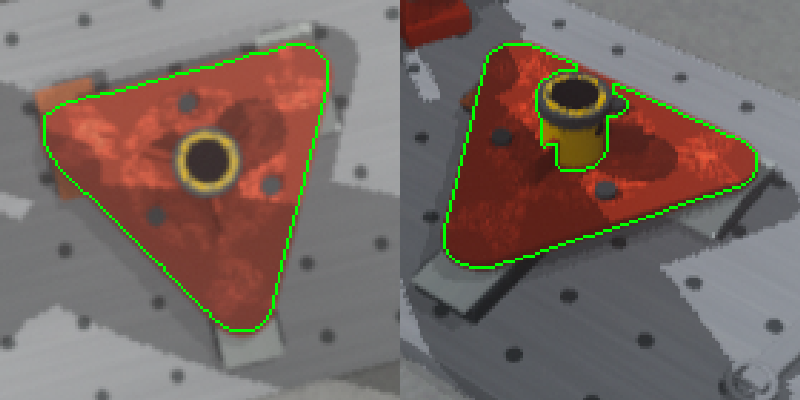

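Request:
{"api": "send_rows", "payload": {"plan": [-0.0247,-0.0177,0,0,0,0,-0.0247,-0.0177,0,0,0,0,-0.0247,-0.0177,0,0,0,0,-0.0247,-0.0177,0,0,0,0,-0.0247,-0.0177,0,0,0,0,-0.0247,-0.0177,0,0,0,0,-0.0247,-0.0177,0,0,0,0,-0.0247,-0.0177,0,0,0,0,-0.0247,-0.0177,0,0,0,0,-0.0247,-0.0177,0,0,0,0], "claw": 0}}

```text
t: 0.93
eef_pos: [399.8, 352.2, 214.2]
eef_rot: [-180.0, -0.0, 159.1]
force: [1.1, -0.1, 0.1]
width: 33.9
grasp_force: 0.0
```

Request:
{"api": "send_rows", "payload": {"plan": [-0.0247,-0.0177,0,0,0,0,-0.0247,-0.0177,0,0,0,0,-0.0247,-0.0177,0,0,0,0,-0.0247,-0.0177,0,0,0,0,-0.0247,-0.0177,0,0,0,0,-0.0247,-0.0177,0,0,0,0,-0.0247,-0.0177,0,0,0,0,-0.0247,-0.0177,0,0,0,0,-0.0247,-0.0177,0,0,0,0,-0.0247,-0.0177,0,0,0,0]}}

```text
t: 1.77
eef_pos: [567.4, 98.8, 214.1]
eef_rot: [-180.0, -0.0, 159.1]
force: [0.0, -0.1, -0.3]
width: 0.3
grasp_force: 0.0
```

Request:
{"api": "send_rows", "payload": {"plan": [0,0,0.03,0,0,0,0,0,0.03,0,0,0,0,0,0.03,0,0,0,0,0,0.02,0,0,0,0,0,0,0,0,0,0,0,0,0,0,0]}}

```text
t: 2.27
eef_pos: [565.9, 100.1, 103.2]
eef_rot: [-179.9, -0.2, 159.1]
force: [0.9, -0.2, 0.8]
width: 0.3
grasp_force: 0.0
```

Request:
{"api": "send_rows", "payload": {"plan": [0,0,0.015,0,0,0,0,0,0.015,0,0,0,0,0,0.01,0,0,0,0,0,0.003,0,0,0,0,0,0,0,0,0,0,0,0,0,0,0]}}

```text
t: 2.77
eef_pos: [567.9, 100.4, 62.9]
eef_rot: [180.0, 0.1, 159.1]
force: [0.3, -1.0, 1.0]
width: 0.2
grasp_force: 0.0
```

Request:
{"api": "send_rows", "payload": {"plan": [0,0,0.001,0,0,0,0,0,0.001,0,0,0,0,0,0.001,0,0,0,0,0,0.001,0,0,0,0,0,0,0,0,0]}}

```text
t: 3.18
eef_pos: [567.0, 100.3, 57.5]
eef_rot: [-180.0, -0.0, 159.1]
force: [-0.7, 0.4, 0.6]
width: 0.2
grasp_force: 0.0
```

Request:
{"api": "send_rows", "payload": {"plan": [0,0,0.001,0,0,0,0,0,0.001,0,0,0,0,0,0.001,0,0,0,0,0,0,0,0,0]}}

```text
t: 3.52
eef_pos: [566.9, 100.2, 54.3]
eef_rot: [-180.0, -0.0, 159.1]
force: [0.3, 1.0, -0.2]
width: 0.3
grasp_force: 0.0
```

Request:
{"api": "send_rows", "payload": {"plan": [0,0,0.001,0,0,0,0,0,0.001,0,0,0,0,0,0.001,0,0,0,0,0,0,0,0,0]}}

```text
t: 3.85
eef_pos: [567.3, 100.3, 53.1]
eef_rot: [-180.0, -0.0, 159.1]
force: [-3.7, -0.1, 7.4]
width: 0.5
grasp_force: 4.0
```

Request:
{"api": "send_rows", "payload": {"plan": [0,0,0.001,0,0,0,0,0,0.001,0,0,0,0,0,0,0,0,0]}}

```text
t: 4.1
eef_pos: [567.3, 100.3, 53.0]
eef_rot: [-180.0, -0.1, 159.1]
force: [-9.3, -1.3, 17.8]
width: 0.8
grasp_force: 8.8
```

Request:
{"api": "send_rows", "payload": {"plan": [0,0,-0.005,0,0,0,0,0,-0.02,0,0,0,0,0,-0.04,0,0,0,-0.0264,-0.0349,0,0,0,0,-0.0264,-0.0349,0,0,0,0,-0.0264,-0.0349,0,0,0,0,-0.0264,-0.0349,0,0,0,0,0,0,0.02,0,0,0,0,0,0.02,0,0,0,0,0,0,0,0,0]}}

```text
t: 4.93
eef_pos: [610.6, -60.3, 70.0]
eef_rot: [-179.9, -0.4, 159.0]
force: [-0.2, 0.4, -0.5]
width: 0.3
grasp_force: 0.0
```

Request:
{"api": "send_rows", "payload": {"plan": [0,0,0.006,0,0,0,0,0,0.003,0,0,0,0,0,0.003,0,0,0,0,0,0,0,0,0,0,0,0,0,0,0]}}

```text
t: 5.35
eef_pos: [614.0, -59.4, 63.3]
eef_rot: [180.0, 0.1, 159.1]
force: [-0.7, -0.5, 1.9]
width: 0.5
grasp_force: 0.0
```

Request:
{"api": "send_rows", "payload": {"plan": [-0.0047,-0.0073,0,0,0,0,0,0,0.002,0,0,0,0,0,0.002,0,0,0,0,0,0.001,0,0,0,0,0,0.001,0,0,0,0,0,0.001,0,0,0,0,0,0,0,0,0]}}

```text
t: 5.93
eef_pos: [615.1, -68.2, 55.2]
eef_rot: [-180.0, -0.0, 159.1]
force: [-0.1, 0.1, -0.1]
width: 0.8
grasp_force: 0.0
```

Request:
{"api": "send_rows", "payload": {"plan": [0,0,0.001,0,0,0,0,0,0.001,0,0,0,0,0,0.001,0,0,0,0,0,0,0,0,0]}}

```text
t: 6.27
eef_pos: [615.3, -68.2, 52.4]
eef_rot: [-180.0, -0.0, 159.1]
force: [0.2, -0.5, -0.1]
width: 0.2
grasp_force: 0.0
```

Request:
{"api": "send_rows", "payload": {"plan": [0,0,0.001,0,0,0,0,0,0.001,0,0,0,0,0,0,0,0,0]}}

```text
t: 6.52
eef_pos: [615.6, -68.3, 51.2]
eef_rot: [-180.0, 0.0, 159.1]
force: [-1.8, 0.4, 4.9]
width: 0.2
grasp_force: 2.3
```

Request:
{"api": "send_rows", "payload": {"plan": [0,0,0.001,0,0,0,0,0,0,0,0,0]}}

```text
t: 6.68
eef_pos: [615.6, -68.4, 50.7]
eef_rot: [-180.0, 0.0, 159.1]
force: [-3.4, 0.3, 7.5]
width: 0.5
grasp_force: 3.6
```

Request:
{"api": "send_rows", "payload": {"plan": [0,0,0.001,0,0,0,0,0,0,0,0,0]}}

```text
t: 6.85
eef_pos: [615.7, -68.4, 50.3]
eef_rot: [-180.0, 0.0, 159.1]
force: [-4.7, 0.2, 10.1]
width: 0.4
grasp_force: 4.9
```

Request:
{"api": "send_rows", "payload": {"plan": [0.0005,-0.0002,0.0005,0,0,0,0,0,0,0,0,0]}}

```text
t: 7.02
eef_pos: [615.7, -68.4, 50.3]
eef_rot: [180.0, 0.1, 159.1]
force: [-4.3, 1.1, 10.1]
width: 0.5
grasp_force: 5.1
```

Request:
{"api": "send_rows", "payload": {"plan": [0.0003,-0.0001,0.0005,0,0,0,0,0,0,0,0,0]}}

```text
t: 7.18
eef_pos: [615.7, -68.4, 50.2]
eef_rot: [180.0, 0.1, 159.1]
force: [-4.4, 0.4, 12.6]
width: 0.8
grasp_force: 5.5
```

Request:
{"api": "send_rows", "payload": {"plan": [0.0003,-0.0001,0.0005,0,0,0,0,0,0,0,0,0]}}

```text
t: 7.35
eef_pos: [615.7, -68.4, 50.0]
eef_rot: [180.0, 0.2, 159.1]
force: [-2.8, 0.6, 11.8]
width: 0.5
grasp_force: 6.0
```

Request:
{"api": "send_rows", "payload": {"plan": [0.0001,0,0.0005,0,0,0,0,0,0,0,0,0]}}

```text
t: 7.52
eef_pos: [615.7, -68.4, 49.8]
eef_rot: [180.0, 0.2, 159.1]
force: [-4.1, 1.1, 14.2]
width: 0.5
grasp_force: 6.5
```

Request:
{"api": "send_rows", "payload": {"plan": [0.0002,-0.0001,0.0005,0,0,0,0,0,0,0,0,0]}}

```text
t: 7.68
eef_pos: [615.7, -68.5, 49.7]
eef_rot: [180.0, 0.2, 159.1]
force: [-4.1, 0.5, 13.8]
width: 0.4
grasp_force: 7.0
```

Request:
{"api": "send_rows", "payload": {"plan": [0.0002,-0.0001,0.0005,0,0,0,0,0,0,0,0,0]}}

```text
t: 7.85
eef_pos: [615.8, -68.5, 49.4]
eef_rot: [179.9, 0.2, 159.1]
force: [-4.1, 0.9, 14.6]
width: 0.2
grasp_force: 7.4
```

Request:
{"api": "send_rows", "payload": {"plan": [0.0002,-0.0001,0.0005,0,0,0,0,0,0,0,0,0]}}

```text
t: 8.02
eef_pos: [615.7, -68.5, 49.2]
eef_rot: [179.9, 0.3, 159.1]
force: [-4.9, 1.4, 16.1]
width: 0.2
grasp_force: 7.8
```

Request:
{"api": "send_rows", "payload": {"plan": [0.0002,-0.0001,0.0005,0,0,0,0,0,0,0,0,0]}}

```text
t: 8.18
eef_pos: [615.8, -68.5, 49.0]
eef_rot: [179.9, 0.3, 159.1]
force: [-4.2, 0.5, 16.4]
width: 0.5
grasp_force: 8.2
```

Request:
{"api": "send_rows", "payload": {"plan": [0.0002,-0.0001,0.0005,0,0,0,0,0,0,0,0,0]}}

```text
t: 8.35
eef_pos: [615.8, -68.6, 48.8]
eef_rot: [179.9, 0.3, 159.1]
force: [-4.5, 1.6, 17.5]
width: 0.2
grasp_force: 8.5
```

Request:
{"api": "send_rows", "payload": {"plan": [0.0002,-0.0001,0.0005,0,0,0,0,0,0,0,0,0]}}

```text
t: 8.52
eef_pos: [615.8, -68.6, 48.5]
eef_rot: [179.9, 0.3, 159.1]
force: [-3.9, 1.1, 17.6]
width: 0.4
grasp_force: 8.6
```

Request:
{"api": "send_rows", "payload": {"plan": [0.0002,-0.0001,0.0005,0,0,0,0,0,0,0,0,0]}}

```text
t: 8.68
eef_pos: [615.9, -68.6, 48.1]
eef_rot: [179.9, 0.4, 159.1]
force: [-2.8, 2.5, 16.5]
width: 0.5
grasp_force: 8.4
```

Request:
{"api": "send_rows", "payload": {"plan": [0.0002,-0.0001,0.0005,0,0,0,0,0,0,0,0,0]}}

```text
t: 8.85
eef_pos: [615.9, -68.7, 47.5]
eef_rot: [179.9, 0.4, 159.1]
force: [-1.5, 1.8, 14.0]
width: 0.4
grasp_force: 7.0
```

Request:
{"api": "send_rows", "payload": {"plan": [0,0,0.0005,0,0,0,0,0,0,0,0,0]}}

```text
t: 9.02
eef_pos: [615.9, -68.8, 46.0]
eef_rot: [179.9, 0.5, 159.1]
force: [0.5, 1.0, 11.1]
width: 0.5
grasp_force: 6.1
```

Request:
{"api": "send_rows", "payload": {"plan": [0,0,0.0005,0,0,0,0,0,0,0,0,0]}}

```text
t: 9.18
eef_pos: [615.9, -68.8, 46.0]
eef_rot: [179.9, 0.4, 159.1]
force: [-0.6, 1.0, 12.1]
width: 0.2
grasp_force: 6.6
```

Request:
{"api": "send_rows", "payload": {"plan": [0,0,0.0005,0,0,0,0,0,0,0,0,0]}}

```text
t: 9.35
eef_pos: [615.9, -68.8, 45.9]
eef_rot: [179.9, 0.4, 159.1]
force: [-1.6, 0.9, 14.6]
width: 0.6
grasp_force: 7.6
```

Request:
{"api": "send_rows", "payload": {"plan": [0,0,-0.001,0,0,0,0,0,-0.001,0,0,0,0,0,-0.001,0,0,0,0,0,-0.001,0,0,0,0,0,0,0,0,0,0,0,0,0,0,0]}}

```text
t: 9.85
eef_pos: [613.7, -68.6, 46.3]
eef_rot: [180.0, 0.2, 159.1]
force: [2.3, -0.2, 5.4]
width: 0.4
grasp_force: 3.1
```

Request:
{"api": "send_rows", "payload": {"plan": [0,0,-0.003,0,0,0,0,0,-0.01,0,0,0,0,0,-0.03,0,0,0,0,0,-0.04,0,0,0,0,0,-0.04,0,0,0,0,0,0,0,0,0,0,0,0,0,0,0]}}

```text
t: 10.43
eef_pos: [613.5, -68.7, 171.6]
eef_rot: [180.0, 0.3, 159.1]
force: [-1.3, -0.3, -0.4]
width: 0.6
grasp_force: 0.0
```

Request:
{"api": "send_rows", "payload": {"plan": [-0.02,0.03,0,0,0,0,-0.02,0.03,0,0,0,0,-0.02,0.03,0,0,0,0,-0.02,0.03,0,0,0,0,-0.02,0.03,0,0,0,0,-0.02,0.03,0,0,0,0,-0.02,0.03,0,0,0,0,-0.02,0.03,0,0,0,0,0,0,0,0,0,0,0,0,0,0,0,0]}}

```text
t: 11.27
eef_pos: [846.2, 99.9, 162.4]
eef_rot: [-179.8, -0.4, 159.2]
force: [-0.3, -0.1, 0.0]
width: 0.5
grasp_force: 0.0
```

Run:
```python
from h import *
from bench import ctrl
I=[]
for n in("top","side"):
    im=ctrl.get_image(n); m=ctrl.camera_model(n); o=cv2.imread(f"pics/{n}0.png")[:,:,::-1].copy()
    for q in(o,im):
        c=foot(q); P=onplane(m,c,52 if n=='side' else 50).astype(np.float32); a,t=cv2.minEnclosingTriangle(P[:,None]);t=t[:,0];g=t.mean(0);t=t[np.argsort(t[:,0])]
        print(n,g.round(1),(g+(t-g)*2/3).round(1).tolist())
    I.append(im[110:290,140:400])
cv2.imwrite('pics/end.png',cv2.resize(np.hstack(I),(780,270))[:,:,::-1])
o=ctrl.get_obs();print(o['t'],o['force'],o['eef_pos'])
```

```text
top [5.446e+02 5.000e-01] [[450.70001220703125, -28.299999237060547], [566.9000244140625, 98.0999984741211], [616.2999877929688, -68.30000305175781]]
top [519.3 -29.1] [[370.8999938964844, -23.0], [580.7999877929688, 12.399999618530273], [606.0999755859375, -76.69999694824219]]
side [544.5  -3.1] [[447.29998779296875, -32.70000076293945], [568.0, 96.4000015258789], [618.0999755859375, -73.0999984741211]]
side [543.2  -4.7] [[447.6000061035156, -32.900001525878906], [568.2999877929688, 96.0999984741211], [613.7999877929688, -77.30000305175781]]
11.3667 [ 0.09960259 -0.63876636 -0.01572772] [845.93792232  98.16784366 165.64267033]
```

View pics/end.png

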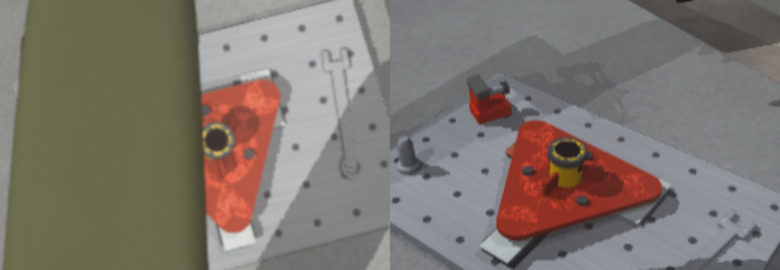

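The side view after retracting shows the pressed corner about 5–6 mm lower. The other two corners haven't moved, and the hand is clear.

```bash
python3 -c "
from bench import ctrl
print(ctrl.sign_off())"
```

```text
the job is handed in; nothing more can be done
None
```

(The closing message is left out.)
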